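# Snap down the bottle step, proof-load it and stand the bottle on it

### The job

Push the folded-up bottle step over its sprung centre so that it snaps down onto its stop, and then lean on the yellow press pad at its free end with about 15 N for a second to prove that it holds; never put more than 25 N on it. Then set the small grey-white bottle with the white cap that stands by itself in front of the others (not the like one in the row at the back) gently upright into the ring on the step, let go, and leave everything else where it is.

Things in the scene. Friction and masses are not known exactly. Their poses are not given: they have to be found in the camera images.
- stand: grey bench stand, fixed to the bench, base 190 x 134 mm, 75 mm high at its two aluminium cheeks. Origin: on the bench straight below the step's pivot axis; z up; its -x is the direction into which the step folds down, y is parallel to the pivot axis, which lies 62 mm above the bench. The base reaches from x = -128 to +62 mm; behind the step (+x) nothing stands higher than 80 mm
- step (a joint): angle of the blue step about the pivot: 0 = folded up on its upper stop (leaning 4 degrees from vertical towards -x of the stand), 1.5 = folded down, level, on its stop. Two tension springs pull it to the nearer stop; their centre lies near 0.85 rad, after which it snaps down by itself. To leave the upper stop takes about 9 N square to the step at the press pad, less and less up to the centre.
- press_pad (a point): point on the blue plate's upper face under the middle of the yellow press pad (24 x 62 mm), 115 mm from the pivot axis, 4 mm above its plane. The pad's face stands 5 to 11 mm above it (rubber bed, worn differently each time: feel for it) and gives 0.09 mm per N, 3 mm at most. With the step up this face looks to the stand's +x, 177 mm above the bench, and is pushed from behind (from +x)
- seat (a point): centre of the floor of the steel ring on the step, 62 mm from the pivot axis; 66 mm above the bench with the step down. Ring: inside diameter 54 mm, outside 62 mm, rim 6 mm above its floor. The step is a plate 80 mm wide and 8 mm thick that ends 130 mm from the pivot
- bottle_mid (a point): centre of the small grey-white bottle, half-way up: 48 mm in diameter, 105 mm high, its white cap (26 mm in diameter) above 94 mm, shoulder above about 75 mm. Mass about 0.1 kg
- beaker_1: glass beaker, 74 mm wide, 82 mm high, at the back; bystander, origin at its base
- timer: white timer, 62 x 62 x 19 mm; bystander, origin at its base
- marker: red and white marker pen, 146 mm long, lying; bystander, origin at its underside
- tweezers: steel tweezers, 126 mm long, lying; bystander, origin at their underside
Things that resemble listed ones, but are neither listed nor needed, are in the scene too. Leave any blue or green look-alike of the part that bears bottle_mid alone.

How it is judged:
By the outcome, as a careful person would: the job done as asked, in the order asked, and still so for the second after the job is handed in, with the robot touching nothing.
It also fails if it takes over 72 s, if anything falls off the work surface, if the arm or the gripper's body presses on something with over 40 N, if the wrist force passes 120 N, or if a joint passes its speed limit or range.

### The arm

A 6-joint arm with a two-finger parallel gripper is mounted at the origin on a cart in front of the work surface, level with it; the furniture and walls round the work are solid. World frame = base frame: x ahead of the robot, y to its left, z up, the work surface at z = 0. Lengths are in m, angles in rad, forces in N, time in s.
With the tool pointing down it reaches from about 0.3 to 1 m from the base axis. Payload 5.1 kg.
Tool frame: the origin (TCP) lies between the finger pads; the fingertips stand 22 mm ahead of it and the grasp point (between the pads) lies 3 mm ahead of it; x points along the fingers, y is the direction in which the jaws open and shut, and the axes are right-handed (so a half turn about x gives the same grasp; the last joint's range is limited). The gripper opens to 95 mm and grips with 3 to 60 N. Pads are 20 mm wide; open, the fingers measure 119 mm over their backs; the gripper's body (75 mm by 180 mm) begins 59 mm behind the grasp point.
Start: joints at [-1.306, 0.124, 1.65, -0, 1.367, -0.083], TCP at [0.222, -0.611, 0.237] pointing down, gripper open.
Joint ranges: [-2.61, 2.61], [-1.02, 2.33], [0.03, 2.71], [-1.35, 4.49], [0.32, 2.68], [-2.91, 2.91]. Speed limits (rad/s): [2.57, 2.57, 3.14, 3.14, 3.14, 3.14].

### API

Orientations are given as a rotation vector (axis times angle).
In Python, from rig import robot, imaging gives the robot as it stands. Calls block until the motion is done:
- robot.move_pose(position, orientation): joint-space move of the TCP to a pose.
- robot.movel(position, speed=0.15, orientation=None, threshold=None): straight line of the TCP; orientation=None keeps the orientation; speed is the mean speed in m/s. With threshold (N) it stops when the force on the tool has changed by that much, and returns True; else False.
- robot.move_joints(angles): joint-space move.
- robot.let_go() and robot.grasp(effort=None): open the fingers fully, or close them until they stop; effort is the grip in N (None keeps the last).
- robot.pause(seconds).
- robot.inverse_kinematics(position, orientation): joint angles nearest the present ones, or None.
- imaging.grab_frame(name): name is "scene" or "top"; returns the picture (384x512x3 uint8, red, green, blue); there is no depth.
- imaging.camera_info(name): a dict with "camera_matrix" (3x3 intrinsics, pixels), "k1" (the pictures are not rectified: a ray, as slopes to the right and down, at radius r is drawn at 1 + k1 r^2 times it, then the intrinsics apply), "R" (3x3) and "t" (3): a world point X has camera coordinates R X + t. Camera axes: x right, y down, z forward; pixel columns grow to the right and rows downward; lengths in m; the calibration is good to about 2 mm. A picture is of the moment at which its call begins. camera_info takes no time and is no camera call.
A pose or a line that the arm cannot do raises robot.MotionError and nothing moves.
- robot.sign_off(): hands the job in, once; it reports no verdict.
Readings, each from a call of its own:
- robot.read_time_s(): time.
- robot.read_q(): joint angles.
- robot.read_dq(): joint speeds.
- robot.read_joint_efforts(): joint torques, N m.
- robot.read_eef_pos(): TCP position.
- robot.read_tcp_rot(): TCP orientation.
- robot.read_wrist_force(): force on the tool from outside, world axes, zero at the start.
- robot.read_moment(): the same for the moment, N m.
- robot.read_gripper_width(): opening from 0.0 (shut) to 1.0 (fully open).
Only numpy, scipy, OpenCV 4.12 (cv2) and the standard library are available. Lean on these libraries where they do the work, as an engineer would, in place of code of your own. Each camera call takes 0.05 s, during which the arm holds its last target.

## Working session

There is one attempt and no reset: what is moved stays moved. The work goes in short steps, each a Python script; the robot and the scene stay as the last script left them, time stands still between calls to the robot, and variables do not carry over. Pictures are saved under pics/ and viewed, and the job is handed in when it is done.

```bash
mkdir -p pics; ls
python3 - <<'E'
from rig import robot, imaging
import cv2
for n in ("scene","top"):
    im=imaging.grab_frame(n); cv2.imwrite(f"pics/{n}0.png",im[:,:,::-1])
    c=imaging.camera_info(n); print(n,c)
print(robot.read_time_s(), robot.read_tcp_rot())
E
```

```text
pics
scene {'camera_matrix': array([[484.64351708,   0.        , 250.33475792],
       [  0.        , 484.64351708, 187.25961052],
       [  0.        ,   0.        ,   1.        ]]), 'k1': -0.07864957408025866, 'R': array([[-0.6182682 , -0.78596121, -0.00306542],
       [-0.53793409,  0.42599738, -0.72742913],
       [ 0.57303694, -0.44809731, -0.68617597]]), 't': array([0.38659535, 0.39536453, 1.08250025])}
top {'camera_matrix': array([[387.80829814,   0.        , 261.08136956],
       [  0.        , 387.80829814, 189.9572553 ],
       [  0.        ,   0.        ,   1.        ]]), 'k1': -0.008081427148053056, 'R': array([[-0.00769484, -0.99977999, -0.01951298],
       [-0.99462772,  0.00966672, -0.10306428],
       [ 0.10323023,  0.01861508, -0.99448328]]), 't': array([0.0247562 , 0.60963894, 1.13044417])}
0.1 [ 2.03296039  0.35908145 -2.03332327]
```

View pics/scene0.png

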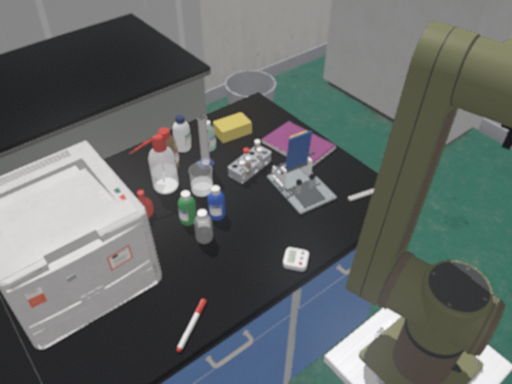

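View pics/top0.png

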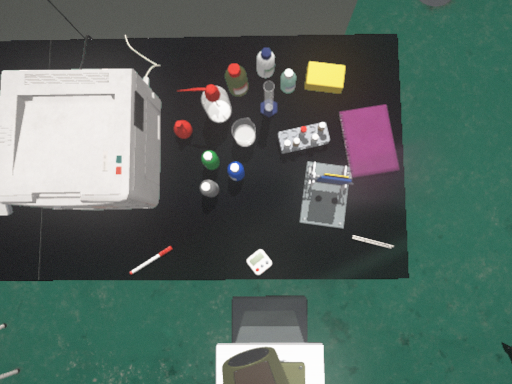

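```bash
cat > h.py <<'E'
import numpy as np, cv2
from rig import robot, imaging
def ray(n,uv):
    c=imaging.camera_info(n);K=c["camera_matrix"];k=c["k1"]
    p=cv2.undistortPoints(np.array([[uv]],float),K,np.array([k,0,0,0,0.]))[0,0]
    R=c["R"];t=c["t"]; return -R.T@t, R.T@np.array([p[0],p[1],1.])
def onz(n,uv,z):
    o,d=ray(n,uv); return o+d*(z-o[2])/d[2]
def tri(a,b):
    (o1,d1),(o2,d2)=ray("scene",a),ray("top",b)
    A=np.stack([d1,-d2],1); s=np.linalg.lstsq(A,o2-o1,rcond=None)[0]
    p,q=o1+d1*s[0],o2+d2*s[1]; return (p+q)/2,np.linalg.norm(p-q)
def proj(n,X):
    c=imaging.camera_info(n)
    return cv2.projectPoints(np.array(X,float).reshape(-1,1,3),cv2.Rodrigues(c["R"])[0],c["t"],c["camera_matrix"],np.array([c["k1"],0,0,0,0.]))[0][:,0]
E
python3 - <<'E'
import cv2
def crop(n,x,y,w,h,s,o):
    im=cv2.imread(f"pics/{n}0.png")[y:y+h,x:x+w]
    cv2.imwrite(f"pics/{o}.png",cv2.resize(im,None,fx=s,fy=s,interpolation=cv2.INTER_CUBIC))
crop("top",280,140,100,75+20,6,"t_stand"); crop("scene",255,120,100,100,6,"s_stand")
crop("top",180,140,90,70,8,"t_b"); crop("scene",165,175,90,75,8,"s_b")
E
```

```text
(no output)
```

View pics/t_stand.png

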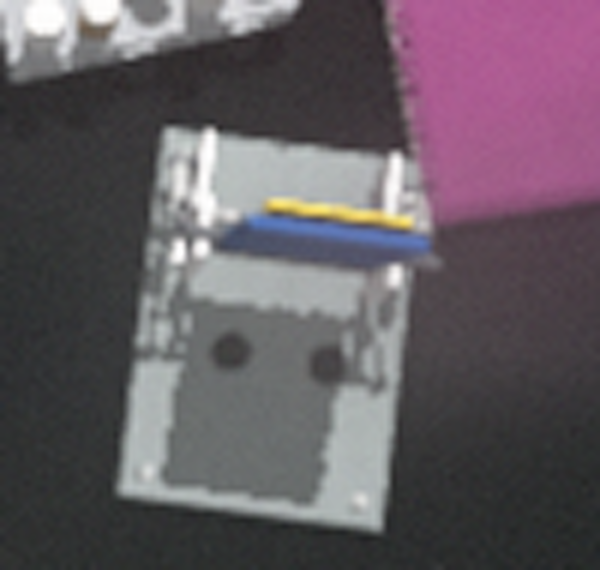

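View pics/s_stand.png

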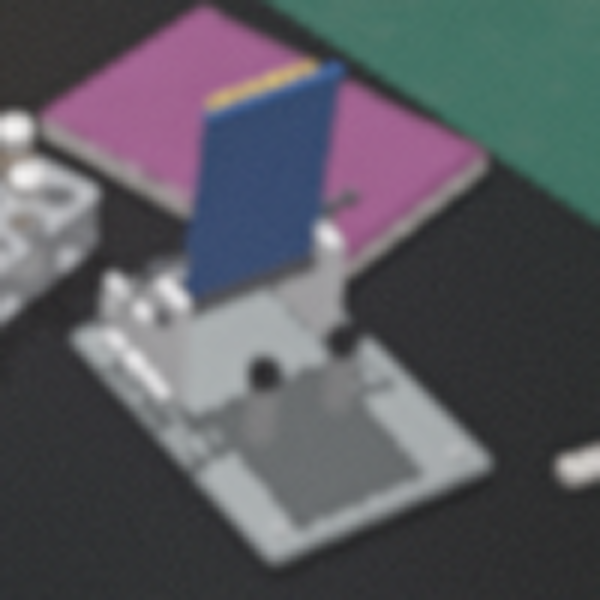

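View pics/t_b.png

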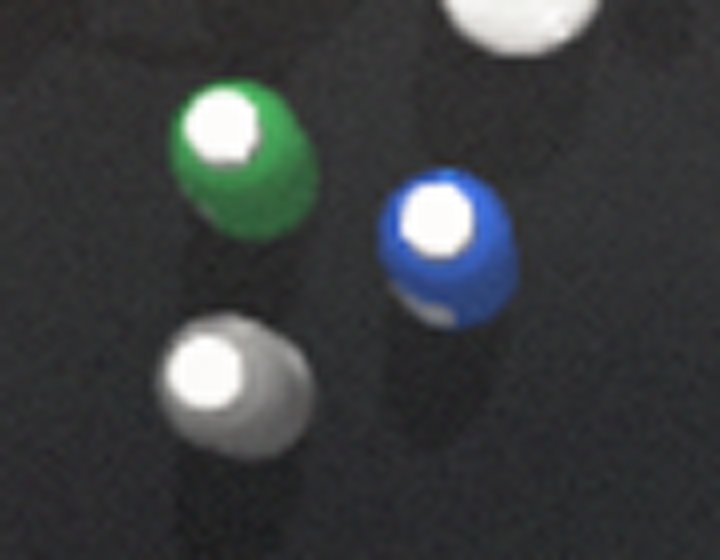

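View pics/s_b.png

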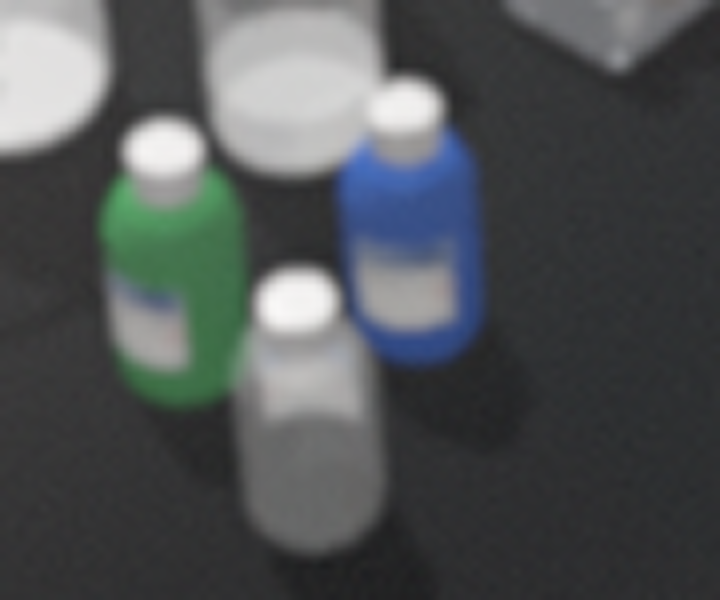

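Run:
```python
from h import *
f=lambda o,p,s:(o[0]+(p[0]+.5)/s-.5,o[1]+(p[1]+.5)/s-.5)
T=[f((280,140),p,6) for p in [(163,127),(432,150),(383,531),(118,495)]]
for z in (0.008,0.012):
    P=[onz("top",t,z) for t in T]; print(z,np.round(P,4).tolist(), [round(np.linalg.norm(P[i]-P[(i+1)%4]),4) for i in range(4)])
    P=[onz("scene",f((255,120),p,6),z) for p in [(72,338),(492,465),(272,567)]]; print(np.round(P,4).tolist())
# pad and plate tops
print("pad L",tri(f((255,120),(208,103),6),f((280,140),(268,203),6)))
print("pad R",tri(f((255,120),(318,65),6),f((280,140),(410,220),6)))
print("plate R",tri(f((255,120),(342,68),6),f((280,140),(430,240),6)))
for n,p,o in (("scene",(300,305),(165,175)),("top",(204,370),(180,140))):
    print("cap",n,onz(n,f(o,p,8),0.105))
for nm,a,b in (("g",(163,150),(222,127)),("b",(404,107),(438,218)),("c",(300,302),(204,370))):
    print(nm,tri(f((165,175),a,8),f((180,140),b,8)))
print(onz("top",(260,262),.019))
```

```text
0.008 [[0.7012, -0.1213, 0.008], [0.6878, -0.2583, 0.008], [0.4943, -0.2276, 0.008], [0.5134, -0.0949, 0.008]] [np.float64(0.1376), np.float64(0.196), np.float64(0.1341), np.float64(0.1897)]
[[0.6954, -0.1204, 0.008], [0.4906, -0.2253, 0.008], [0.5073, -0.0907, 0.008]]
0.012 [[0.7005, -0.1209, 0.012], [0.6872, -0.2574, 0.012], [0.4943, -0.2268, 0.012], [0.5133, -0.0946, 0.012]] [np.float64(0.1372), np.float64(0.1953), np.float64(0.1336), np.float64(0.189)]
[[0.692, -0.1175, 0.012], [0.488, -0.222, 0.012], [0.5046, -0.0879, 0.012]]
pad L (array([ 0.63485684, -0.14879504,  0.18573823]), np.float64(0.0018842150533387358))
pad R (array([ 0.62614453, -0.21096537,  0.18467983]), np.float64(0.004177676298206914))
plate R (array([ 0.61757993, -0.21928518,  0.18402553]), np.float64(0.0036804260439377784))
cap scene [0.60740976 0.17598541 0.105     ]
cap top [0.61550603 0.17589673 0.105     ]
g (array([0.70258876, 0.17016383, 0.10079101]), np.float64(0.0016293386291044468))
b (array([0.66854563, 0.09268261, 0.10108321]), np.float64(0.0025557111920863408))
c (array([0.61431553, 0.17469832, 0.10058023]), np.float64(0.005041847301242375))
[0.39581797 0.02456067 0.019     ]
```

```bash
cat >> h.py <<'E'
from scipy.spatial.transform import Rotation as Ro
YAW=np.radians(-8.1); ORG=np.array([0.6302,-0.1797,0])
EX=np.array([np.cos(YAW),np.sin(YAW),0]); EY=np.array([-np.sin(YAW),np.cos(YAW),0]); EZ=np.array([0,0,1.])
def S(x,y,z): return ORG+x*EX+y*EY+z*EZ
def down(a):   # jaw axis at angle a (rad) from world x; picks nearest half turn
    best=None
    cur=Ro.from_rotvec(robot.read_tcp_rot())
    for k in (0,np.pi):
        y=np.array([np.cos(a+k),np.sin(a+k),0]);x=np.array([0,0,-1.])
        r=Ro.from_matrix(np.stack([x,y,np.cross(x,y)],1)); m=(cur.inv()*r).magnitude()
        if best is None or m<best[0]: best=(m,r.as_rotvec())
    return best[1]
def pic(name,n,box=None,s=1):
    im=imaging.grab_frame(n)[:,:,::-1]
    cv2.imwrite(f"pics/{name}_full.png",im)
    if box: x,y,w,h=box; im=im[y:y+h,x:x+w]
    cv2.imwrite(f"pics/{name}.png",cv2.resize(im,None,fx=s,fy=s,interpolation=cv2.INTER_CUBIC))
E
python3 - <<'E'
from h import *
print(robot.read_wrist_force())
o=down(YAW+np.pi/2)
for p in (S(.06,0,.34),S(.045,0,.2),S(-.115,0,.09)): print(p,robot.inverse_kinematics(p,o))
robot.grasp(20)
robot.movel([0.222,-0.611,0.34],speed=.2)
robot.move_pose(S(.06,0,.34),o)
robot.movel(S(.055,0,.1995),speed=.12)
print(robot.read_time_s(),robot.read_eef_pos(),robot.read_wrist_force(),robot.read_gripper_width())
pic("p1s","scene",(235,90,130,100),6);pic("p1t","top",(270,120,110,90),7)
E
```

```text
[ 0.25872476  0.27231829 -0.23306832]
[ 0.68960142 -0.18815407  0.34      ] [-0.34141682  0.22428595  1.36561209  0.          1.55169461  1.37075118]
[ 0.67475106 -0.18604056  0.2       ] [-0.34568726  0.25408063  1.56353743  0.          1.32397459  1.36648074]
[ 0.51634728 -0.16349636  0.09      ] [-0.40577811  0.02526979  2.01519     0.          1.10113286  1.30638989]
5.8583 [ 0.68531853 -0.18767102  0.20094056] [0.20337801 0.16053517 1.11630662] -4.518313910183658e-05
```

View pics/p1s.png

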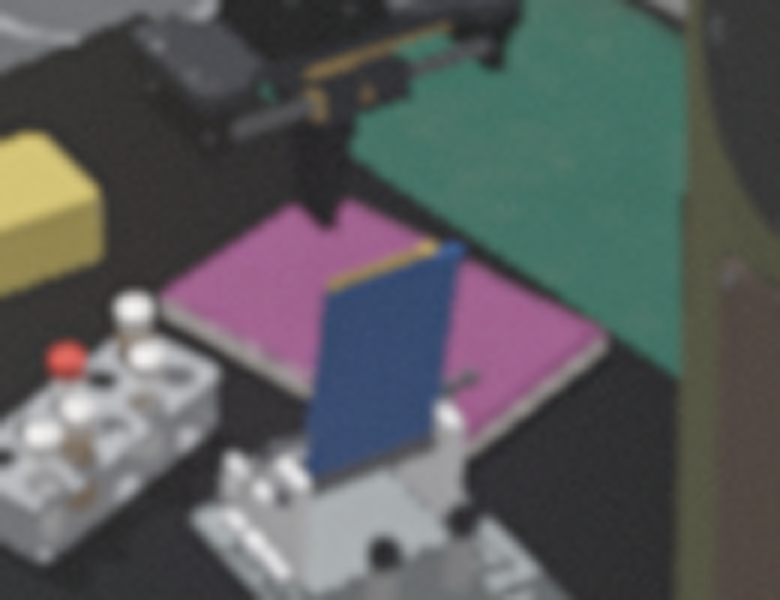

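View pics/p1t.png

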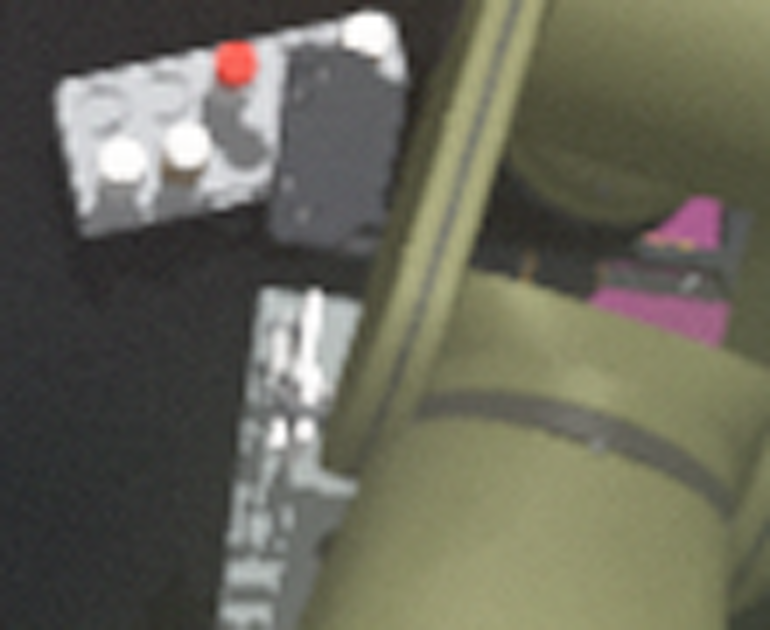

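Run:
```python
from h import *
p=robot.read_eef_pos()
C=[p-.022*EZ+a*EX+b*EY for a in(-.01,.01) for b in (-.012,.012)]+[p-.022*EZ]
print((proj("scene",C)-[235,90])*6)
# pad/top corners of plate expected
t=np.radians(4)
def st(r,n,y): return S(-r*np.sin(t)+n*np.cos(t),y,.062+r*np.cos(t)+n*np.sin(t))
print((proj("scene",[st(.13,.004,-.04),st(.13,.004,.04),st(.127,.012,.031),st(.127,.012,-.031)])-[235,90])*6)
print((proj("top",[st(.13,.004,-.04),st(.13,.004,.04),st(.127,.012,.031),st(.127,.012,-.031)])-[280,140])*6)
```

```text
[[345.43770116 216.24582383]
 [304.77377501 230.80613467]
 [323.10872526 195.69310141]
 [282.65966429 209.99919395]
 [314.01156908 213.11515458]]
[[453.17624231 230.87473746]
 [314.97533413 281.50662637]
 [321.06422608 270.74420644]
 [427.81816387 231.77303244]]
[[432.85330426 233.49772862]
 [247.51487445 209.40489429]
 [269.7269675  194.2798869 ]
 [412.9033549  212.85855274]]
```

Run:
```python
from h import *
robot.movel(S(.03,0,.1995),speed=.08)
f0=robot.read_wrist_force()
r=robot.movel(S(-.01,0,.1995),speed=.012,threshold=3)
p=robot.read_eef_pos();f=robot.read_wrist_force()-f0
print(r,f@EX,f@EY,f[2],(p-ORG)@EX,(p-ORG)@EY,p[2],robot.read_time_s())
pic("p2s","scene",(235,90,130,100),6)
```

```text
True 2.927425771735258 -0.0926385156579475 2.3328949978444444 0.012020065049233055 -6.512245971920317e-06 0.19945671526985911 8.125
```

View pics/p2s.png

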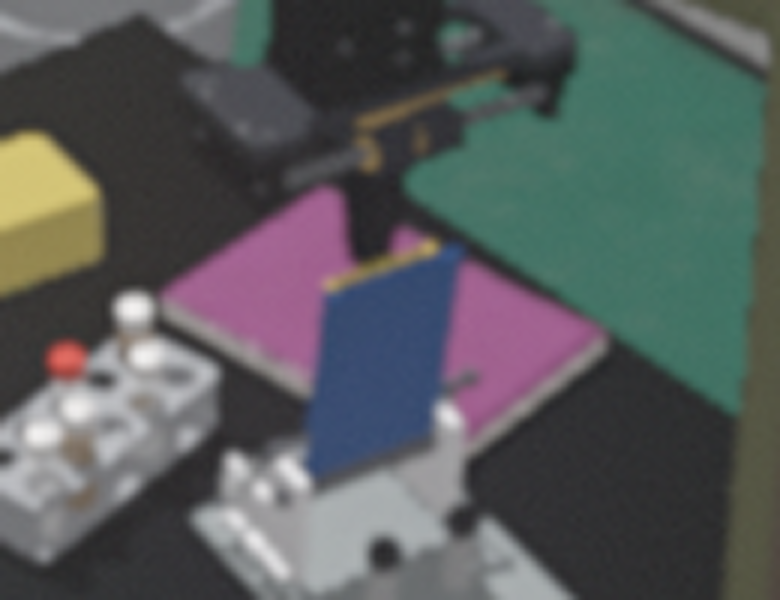

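Run:
```python
from h import *
f0=np.array([.2,.16,.5]); h=.012; dx=-.002
log=[]
for d in range(7,68,4):
    t=np.radians(d)
    p=S(-.115*np.sin(t)+h*np.cos(t)+dx+.010,0,.062+.115*np.cos(t)+h*np.sin(t)+.022)
    F=np.linalg.norm(robot.read_wrist_force()-f0)
    r=robot.movel(p,speed=.035,threshold=max(4,18-F))
    f=robot.read_wrist_force()-f0; q=robot.read_eef_pos()
    log.append((d,r,round(f@EX,1),round(f[2],1),round(np.linalg.norm(f),1),np.round((q-p)*1000,1).tolist()))
    if r: break
for l in log: print(*l)
print(robot.read_time_s())
pic("p3s","scene",(235,90,130,100),6)
```

```text
7 False 8.8 -2.4 9.1 [1.9, -0.3, 0.1]
11 False 7.7 -2.7 8.2 [1.8, -0.2, 0.2]
15 False 7.2 -1.8 7.5 [1.7, -0.2, 0.3]
19 False 7.4 -1.7 7.6 [1.5, -0.2, 0.4]
23 False 5.8 -0.6 5.8 [1.3, -0.1, 0.3]
27 False 6.6 -1.1 6.7 [0.9, -0.1, 0.2]
31 False 4.4 -0.7 4.5 [0.4, 0.0, 0.1]
35 False 3.6 0.2 3.6 [-0.1, 0.0, -0.1]
39 False 1.8 -1.0 2.0 [-0.7, 0.1, -0.4]
43 False 1.4 -0.1 1.9 [-0.8, 0.1, -0.5]
47 False 0.1 -0.2 1.1 [-0.7, 0.1, -0.6]
51 False 0.1 -0.3 0.7 [-0.3, 0.1, -0.4]
55 False -0.1 0.0 0.9 [-0.3, 0.1, -0.3]
59 False 0.5 0.6 1.4 [-0.3, 0.1, -0.4]
63 False -0.2 0.3 0.4 [-0.3, 0.1, -0.3]
67 False -0.0 -1.1 1.3 [-0.3, 0.1, -0.4]
14.2333
```

View pics/p3s.png

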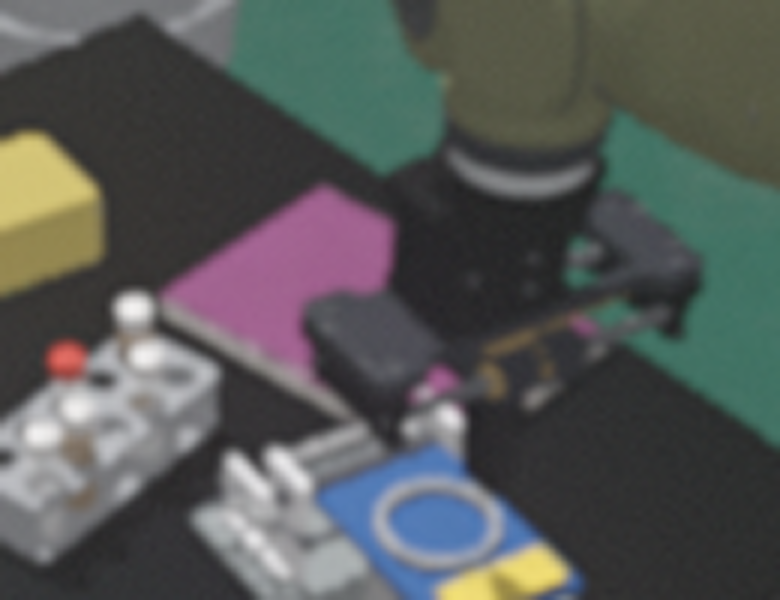

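Run:
```python
from h import *
X=-.1155
robot.movel(S(X,0,.112),speed=.08)
robot.pause(.3)
f0=np.mean([robot.read_wrist_force() for _ in range(8)],0)
r=robot.movel(S(X,0,.085),speed=.012,threshold=3)
q=robot.read_eef_pos();print("contact",r,q[2]-.022,robot.read_wrist_force()-f0,robot.read_time_s())
z=q[2]; 
fz=lambda:np.mean([(robot.read_wrist_force()-f0)[2] for _ in range(5)])
F=fz()
for i in range(30):
    if F>=14: break
    z-=min(.0005,max(.0001,(15-F)*.00012)); robot.movel(S(X,0,z),speed=.01,threshold=6); F=fz(); print(round(F,1),end=" ")
t0=robot.read_time_s(); L=[]
while robot.read_time_s()-t0<1.3:
    robot.pause(.08); F=fz(); L.append(round(F,1))
    if abs(F-15)>1.5: z-=(15-F)*.00005; robot.movel(S(X,0,z),speed=.01,threshold=6)
print("\nhold",L,robot.read_eef_pos()[2],robot.read_time_s())
robot.movel(S(X,0,.115),speed=.05); 
robot.movel(S(X,0,.25),speed=.2); print(robot.read_wrist_force()-f0)
```

```text
contact True 0.07283571472285214 [-1.93341732  0.69812129  2.1612456 ] 16.5833
4.0 5.5 8.2 10.3 11.6 13.4 13.8 14.6 
hold [np.float64(13.2), np.float64(15.1), np.float64(15.1), np.float64(13.7), np.float64(14.6), np.float64(14.7), np.float64(14.0), np.float64(14.4), np.float64(14.1), np.float64(14.2), np.float64(14.2), np.float64(13.9), np.float64(14.4)] 0.09384715162662394 19.9167
[ 0.28156309  0.18749302 -1.45706363]
```

Run:
```python
from h import *
o=down(np.radians(110)); print(robot.inverse_kinematics([.45,.176,.3],o))
robot.move_pose([.45,.176,.3],o); robot.let_go()
print(robot.read_time_s())
pic("p4s","scene",(255,130,100,90),8);pic("p4t","top",(290,150,75,90),8)
```

```text
[ 2.61662731e-01 -2.87264958e-01  1.93088391e+00 -4.44089210e-16
  1.49797370e+00  1.48339321e+00]
24.2083
```

View pics/p4s.png

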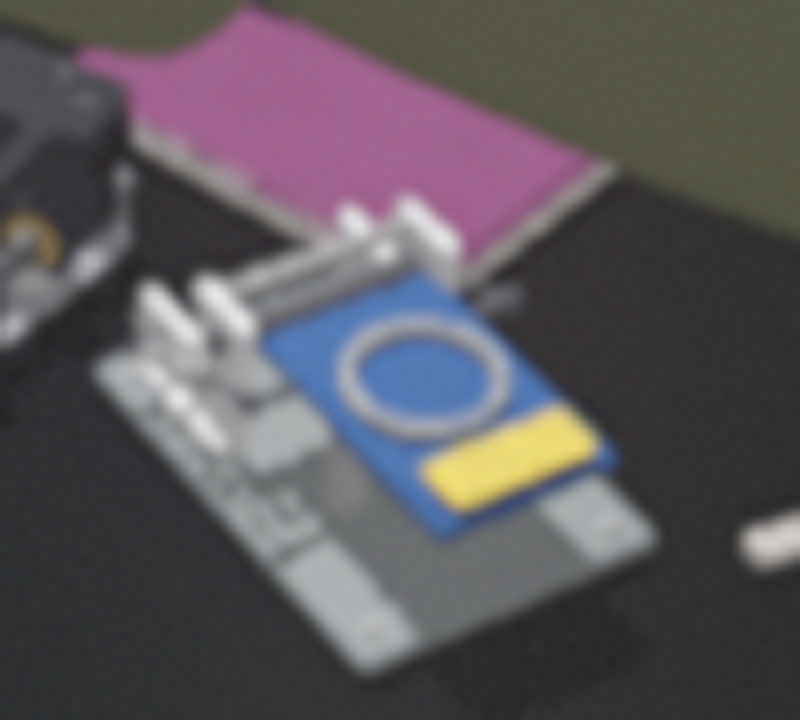

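View pics/p4t.png

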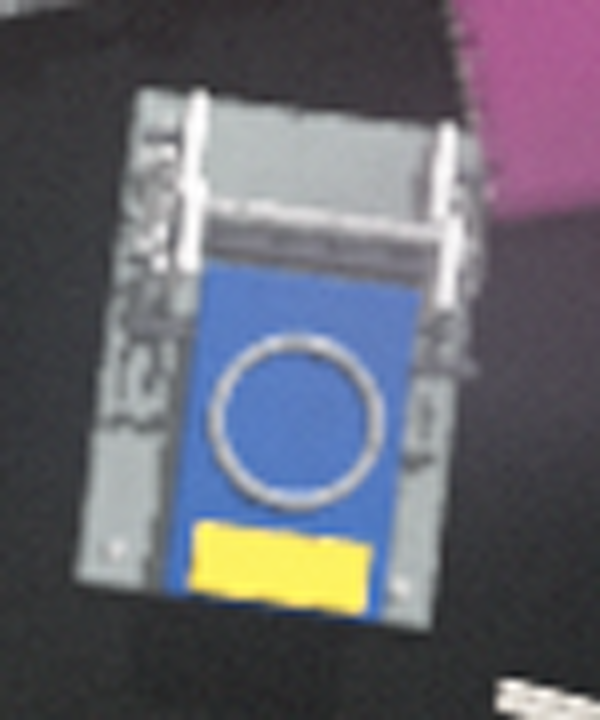

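View pics/p4s_full.png

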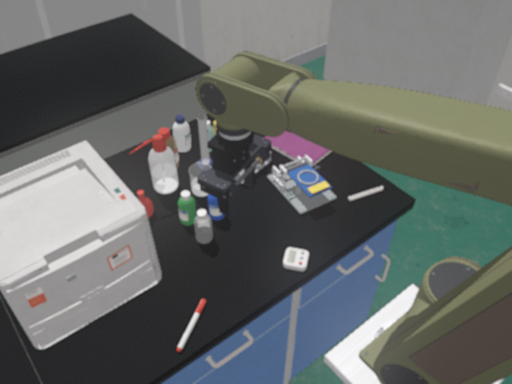

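View pics/p4t_full.png

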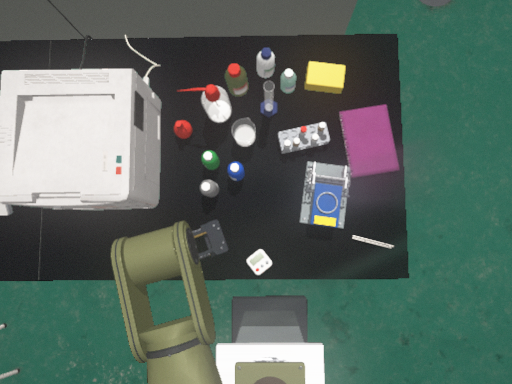

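Run:
```python
from h import *
f=lambda o,p,s:(o[0]+(p[0]+.5)/s-.5,o[1]+(p[1]+.5)/s-.5)
for n,o,p in (("top",(290,150),(297,421)),("scene",(255,130),(425,377))):
    P=onz(n,f(o,p,8),.072); print(n,P,(P-ORG)@EX,(P-ORG)@EY)
T=[f((290,150),p,8) for p in ((204,263),(422,290),(388,622),(165,590))]; P=[onz("top",t,.066) for t in T]; print(np.round(P,4))
o=down(np.radians(110))
for c in ([.6115,.176,.058],[.6115,.176,.2]):
    for a in (110,20): print(robot.inverse_kinematics(c,down(np.radians(a))))
```

```text
top [ 0.56848057 -0.16962496  0.072     ] -0.0625232775644476 0.00127818812319235
scene [ 0.56329233 -0.16719099  0.072     ] -0.06800270886995088 0.002956842938954995
[[ 0.6267 -0.1383  0.066 ]
 [ 0.6161 -0.2169  0.066 ]
 [ 0.4964 -0.2013  0.066 ]
 [ 0.5085 -0.1217  0.066 ]]
[ 1.95908705e-01  2.61436880e-01  1.81112968e+00 -8.88178420e-16
  1.06902609e+00  1.41763918e+00]
None
[ 1.95908705e-01  1.19037002e-01  1.71802741e+00 -8.88178420e-16
  1.30452824e+00  1.41763918e+00]
None
```

```bash
python3 - <<'E'
s=open('h.py').read()
s=s.replace("def down(a):","def down(a,at=None):").replace("        if best is None or m","        if at is not None and robot.inverse_kinematics(at,r.as_rotvec()) is None: continue\n        if best is None or m")
open('h.py','w').write(s)
E
python3 - <<'E'
from h import *
B=np.array([.6115,.176,0]); f0=robot.read_wrist_force()
robot.move_pose(B+[0,0,.17],down(np.radians(110)))
print(robot.movel(B+[0,0,.058],speed=.1,threshold=6),robot.read_wrist_force()-f0)
robot.grasp(5); w=robot.read_gripper_width(); print(w*95, robot.read_eef_pos())
robot.let_go(); robot.movel(B+[0,0,.145],speed=.12)
pic("p5s","scene",(165,150,90,75),8)
print(robot.read_time_s())
E
```

```text
False [-1.57288708 -0.14363282  0.9392415 ]
47.797330462004346 [0.61158191 0.17592037 0.0580317 ]
29.1
```

View pics/p5s.png

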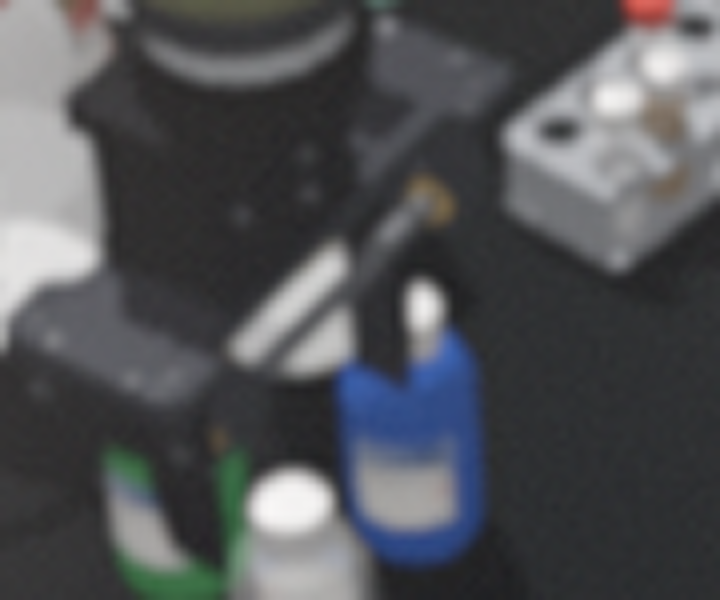

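Run:
```python
from h import *
B=np.array([.6115,.176,0])
o=down(np.radians(20),B+[0,0,.16])
robot.move_pose(B+[0,0,.16],o)
r=robot.movel(B+[0,0,.058],speed=.1,threshold=6); print(r)
if not r:
    robot.grasp(12); print(robot.read_gripper_width()*95)
    robot.movel(B+[0,0,.20],speed=.12)
    p=robot.read_eef_pos(); print(p,robot.read_gripper_width()*95,robot.read_wrist_force())
    pic("p6s","scene",(150,110,120,100),6);pic("p6t","top",(170,140,90,75),8)
    print(proj("scene",p+[0,0,-.058+.105]),proj("top",p+[0,0,-.058+.105]))
print(robot.read_time_s())
for a in (110,20,65): print(a,robot.inverse_kinematics(S(-.064,.001,.127),down(np.radians(a))))
```

```text
False
47.304250746395205
[0.610861   0.17586548 0.198638  ] 47.22933818702668 [-0.37552419 -0.71914402 -1.1112179 ]
[[197.20678918 172.14339175]] [[195.72290421 181.18244827]]
33.925
110 [-3.81497999e-01  8.98652983e-02  1.87874890e+00 -4.44089210e-16
  1.17297845e+00  8.40232477e-01]
20 [-3.81497999e-01  8.98652983e-02  1.87874890e+00 -4.44089210e-16
  1.17297845e+00 -7.30563850e-01]
65 [-3.81497999e-01  8.98652983e-02  1.87874890e+00 -4.44089210e-16
  1.17297845e+00 -1.51596201e+00]
```

View pics/p6s.png

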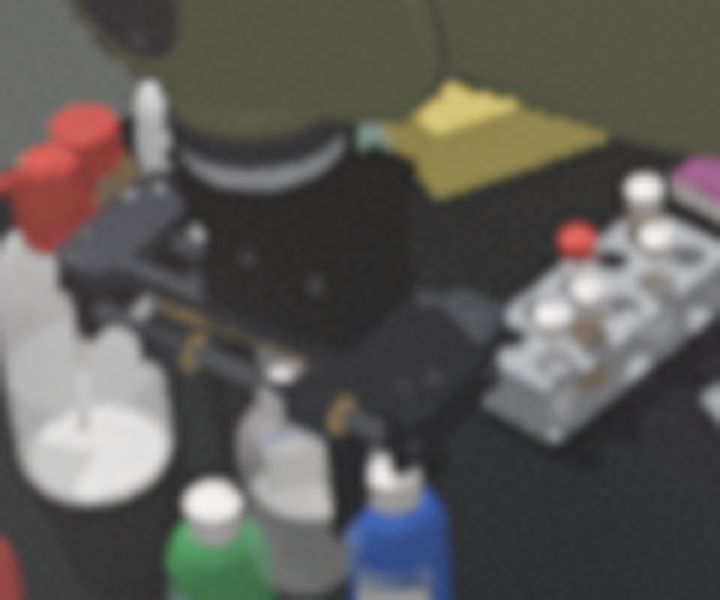

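View pics/p6t.png

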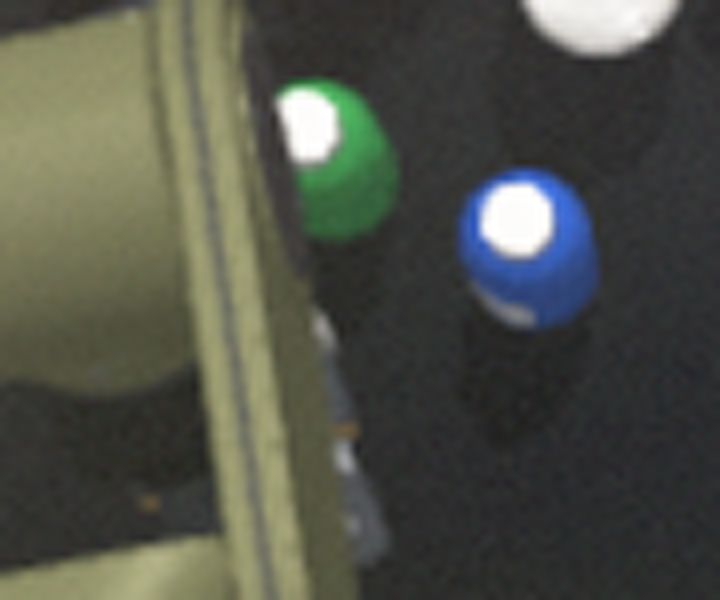

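Run:
```python
from h import *
P=S(-.063,.0015,0); o=down(np.radians(52),P+[0,0,.2])
B=robot.read_eef_pos(); robot.movel([B[0]-.05,B[1],.235],speed=.2)
robot.move_pose(P+[0,0,.235],o)
robot.movel(P+[0,0,.155],speed=.12)
robot.pause(.2)
p=robot.read_eef_pos(); print(p-P,robot.read_gripper_width()*95,robot.read_time_s())
pic("p7s","scene",(255,115,100,90),8)
for z in (.105,.094,0): print(z,(proj("scene",p+[0,0,-.058+z])-[255,115]+.5)*8-.5)
print((proj("scene",P+[0,0,.072])-[255,115]+.5)*8-.5)
```

```text
[ 0.00067724 -0.00026026  0.15629807] 47.439678922341244 36.7
0.105 [[448.54128174 205.52341472]]
0.094 [[445.99789746 230.47802267]]
0 [[425.23516052 433.12061573]]
[[420.45982858 487.85170769]]
```

View pics/p7s.png

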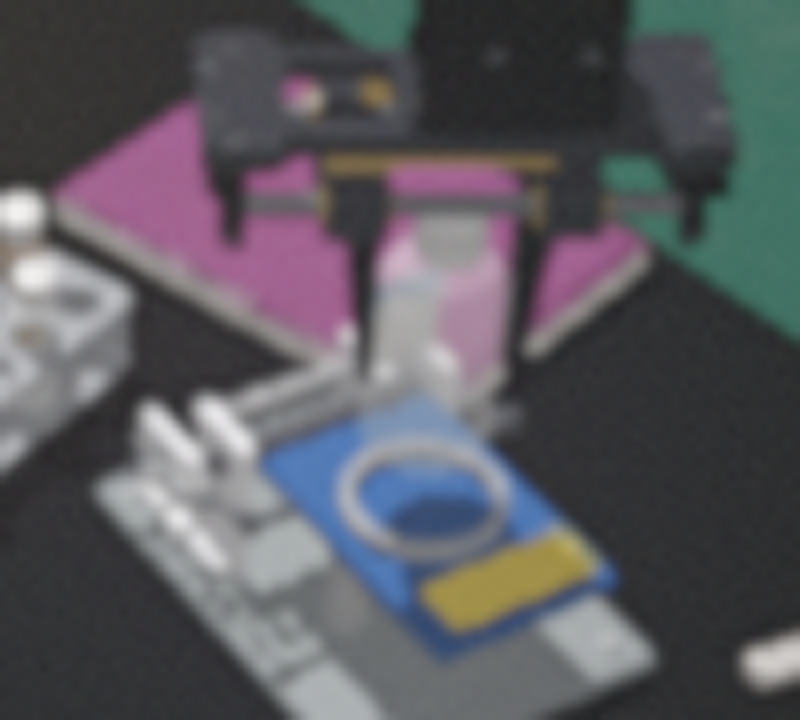

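Run:
```python
import cv2,numpy as np
a=cv2.imread("pics/p4s_full.png").astype(int);b=cv2.imread("pics/p7s_full.png").astype(int)
x,y,w,h=285,135,50,55
d=np.clip(np.abs(a-b)*5,0,255).astype(np.uint8)[y:y+h,x:x+w]
e=np.clip((b-40)*1.6,0,255).astype(np.uint8)[y:y+h,x:x+w]
cv2.imwrite("pics/d7.png",cv2.resize(np.hstack([d,e]),None,fx=8,fy=8,interpolation=cv2.INTER_NEAREST))
```

```text
(no output)
```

View pics/d7.png

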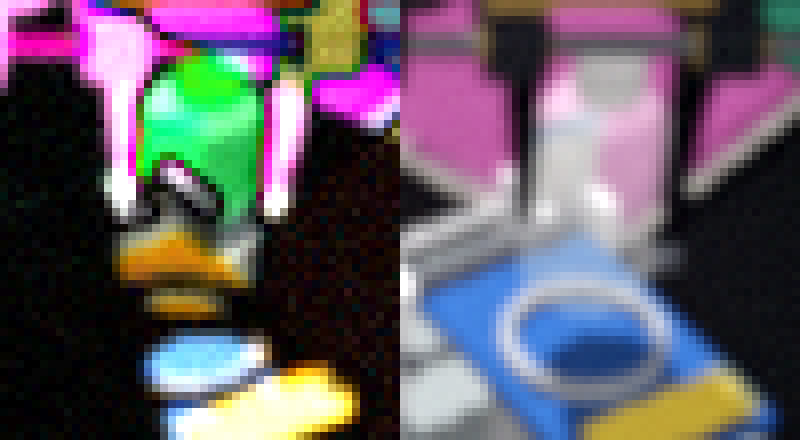

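```bash
python3 - <<'E'
from h import *
cr=lambda X:((proj("scene",X)-[255,115]+.5)*8-.5).round(0).tolist()
p=robot.read_eef_pos(); R=Ro.from_rotvec(robot.read_tcp_rot()).as_matrix(); print(R.round(3))
y,z=R[:,1],R[:,2]
for s in (-1,1):
    print("tip",s,cr([p-.022*EZ+s*j*y+k*z for j in(.0237,.0357) for k in (-.01,.01)]))
a=np.linspace(0,2*np.pi,361)
c=lambda q,r:np.stack([q[0]+r*np.cos(a),q[1]+r*np.sin(a),q[2]+0*a],1)
for nm,q,r in (("bottom",p-.058*EZ,.024),("bottom22",p-.058*EZ,.021),("capbase",p+.036*EZ,.013),("ringout",S(-.063,.0015,.072),.031),("ringin",S(-.063,.0015,.072),.027)):
    k=np.array(cr(c(q,r))); print(nm,k.min(0),k.max(0))
print(((proj("scene",[.6115,.176,.105])-[165,150]+.5)*8-.5))
E
python3 - <<'E'
import cv2,numpy as np
b=cv2.imread("pics/p7s_full.png")
np.set_printoptions(linewidth=200)
g=cv2.cvtColor(b,cv2.COLOR_BGR2GRAY).astype(int)
print("cols 297..325");print(g[152:178,296:326])
E
```

```text
[[ 0.002  0.616  0.788]
 [-0.001  0.788 -0.616]
 [-1.     0.001  0.002]]
tip -1 [[502.0, 376.0], [496.0, 340.0], [535.0, 376.0], [529.0, 340.0]]
tip 1 [[370.0, 377.0], [365.0, 341.0], [336.0, 377.0], [332.0, 341.0]]
bottom [360. 391.] [491. 478.]
bottom22 [368. 397.] [483. 472.]
capbase [409. 208.] [483. 254.]
ringout [337. 433.] [504. 545.]
ringin [347. 440.] [494. 537.]
[[293.03445416 497.99752121]]
cols 297..325
[[122 116  98  65  49  82 127 158 169 170 170 169 169 167 163 159 157 154 153 150 147 135 106  67  43  61  89 109 114 115]
 [122 118 100  67  53  89 136 162 172 173 172 171 168 164 157 152 150 150 150 148 146 132 101  63  46  65  88 109 116 125]
 [124 123 112  77  56  98 141 163 171 172 173 169 169 161 153 149 149 149 149 148 145 129  96  60  48  69  94 112 126 134]
 [127 141 143 101  62 101 144 163 169 170 170 169 167 160 152 148 148 148 149 149 143 125  91  55  53  79 105 124 133 130]
 [134 162 171 127  72 104 146 164 168 168 169 168 167 160 151 148 147 148 148 147 142 122  86  54  64 100 126 132 125 104]
 [138 165 175 133  77 107 149 165 166 168 168 169 171 169 160 150 
[... 1817 characters left out ...]
141 141 140 141 144 146 148 156 161 162 155 135 103  70  53  50  49  52  51  50  51]
 [120 137 156 163 153 131 119 120 124 133 136 137 137 139 138 133 133 139 147 159 158 135  98  67  53  48  51  51  49  51]
 [125 148 166 157 130 114 113 114 119 125 129 129 130 131 127 123 120 120 125 147 163 159 129  92  66  53  50  50  50  50]
 [127 154 168 146 116 111 116 118 118 118 120 118 118 119 117 117 118 113 116 132 157 168 147 113  86  66  53  53  50  49]
 [129 157 172 147 119 115 118 118 116 116 113 108 104 106 105 106 107 106 109 122 146 159 149 123 106  86  69  54  49  51]
 [128 158 174 157 128 119 116 118 115 107 101  91  86  86  86  88  86  88  95 107 128 143 140 126 115 106  89  67  54  49]]
```

Run:
```python
from h import *
P=S(-.063,.0015,0)+np.array([-.0012,.0009,0]); c=np.array([-.0006,.0003,0])
robot.movel(P+c+[0,0,.136],speed=.04); robot.pause(.2)
f0=np.mean([robot.read_wrist_force() for _ in range(6)],0)
r=robot.movel(P+c+[0,0,.118],speed=.012,threshold=2.5)
p=robot.read_eef_pos();print(r,(p-P)*1000,robot.read_wrist_force()-f0,robot.read_time_s())
pic("p8s","scene",(255,115,100,90),8)
```

```text
True [ -0.56694195   0.50644517 123.67990231] [0.61402022 0.80649037 5.22098669] 38.5667
```

View pics/p8s.png

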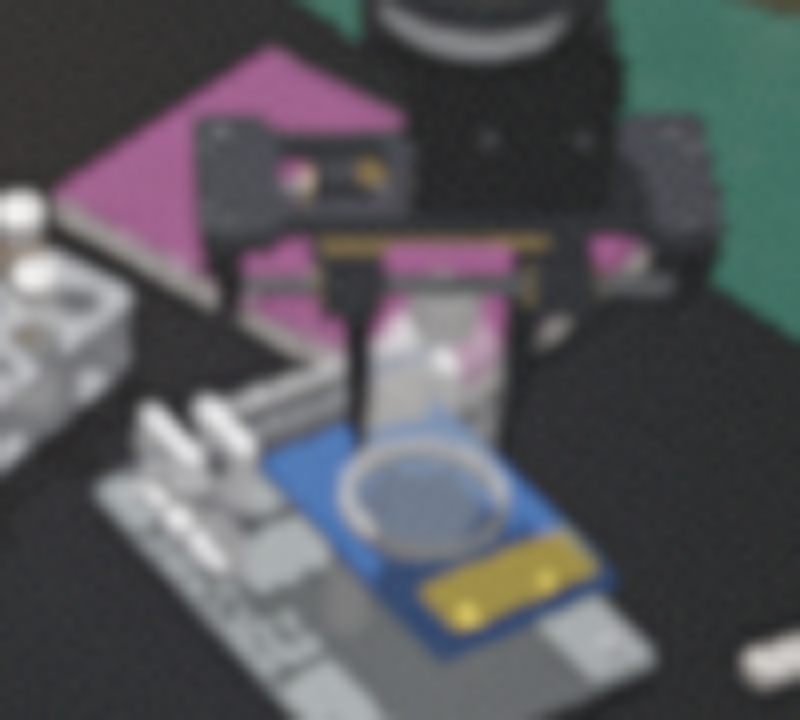

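Run:
```python
from h import *
p=robot.read_eef_pos()
print(robot.read_wrist_force()); robot.let_go(); robot.pause(.2)
robot.movel(p+[0,0,.13],speed=.08)
o=down(np.radians(52)); 
robot.move_pose([.3,-.35,.32],robot.read_tcp_rot())
robot.pause(.3)
print(robot.read_time_s(),robot.read_wrist_force())
pic("p9s","scene",(235,90,130,110),6);pic("p9t","top",(290,140,80,90),7)
```

```text
[1.12318453 0.70397503 4.68517929]
43.1083 [-0.45286776  0.38621336 -0.24903352]
```

View pics/p9s.png

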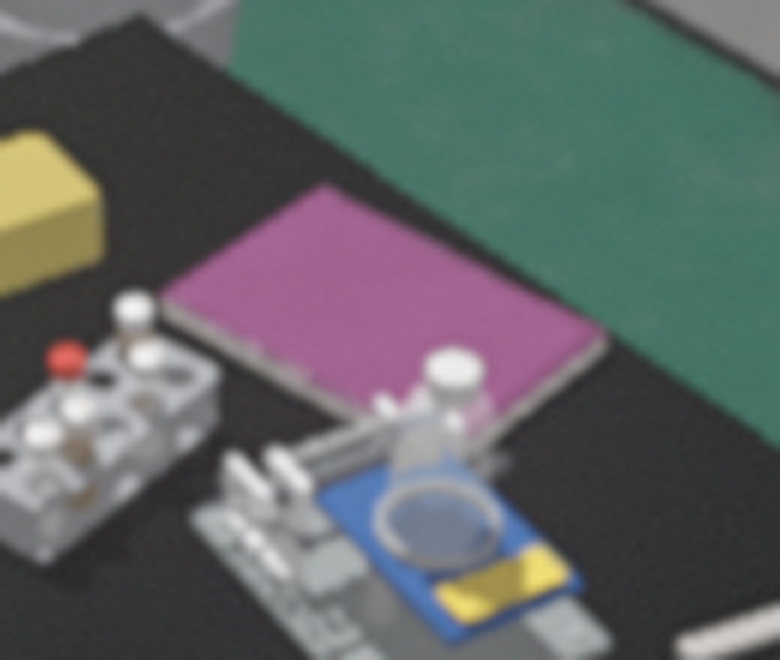

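View pics/p9t.png

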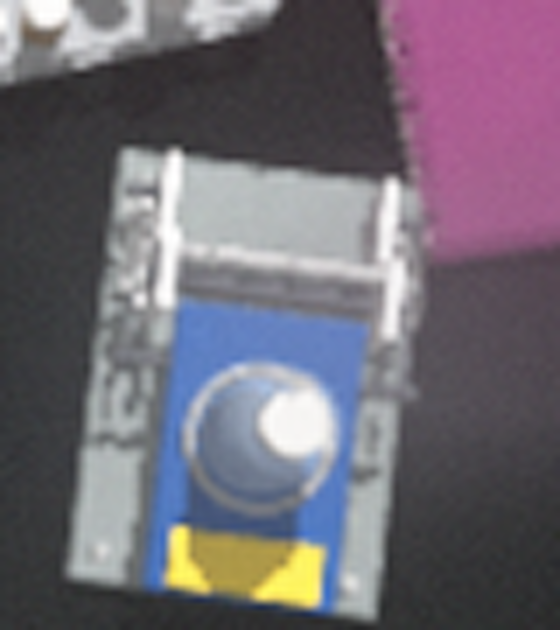

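View pics/p9s_full.png

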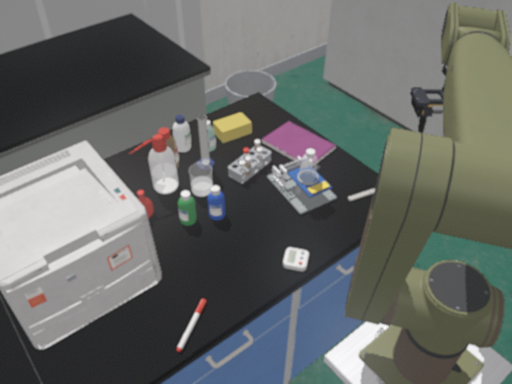

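View pics/p9t_full.png

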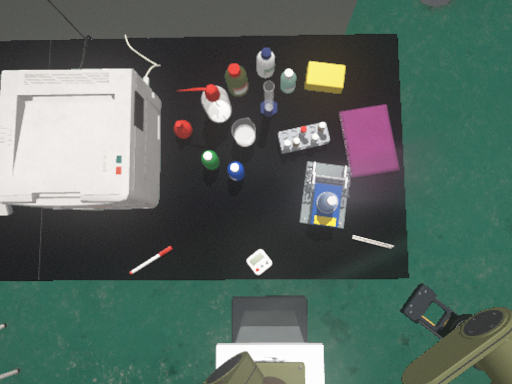

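Run:
```python
from h import *
f=lambda o,p,s:(o[0]+(p[0]+.5)/s-.5,o[1]+(p[1]+.5)/s-.5)
for n,o,p,q,s in (("top",(290,140),(297,424),(259,438),7),("scene",(235,90),(454,369),(438,522),6)):
    a,b=onz(n,f(o,p,s),.171),onz(n,f(o,q,s),.072);print(n,a,b,(a-b)*1000)
```

```text
top [ 0.56674252 -0.16878057  0.171     ] [ 0.56861219 -0.16929545  0.072     ] [-1.86967221  0.51488081 99.        ]
scene [ 0.56199305 -0.16535551  0.171     ] [ 0.5638202  -0.16726426  0.072     ] [-1.82715354  1.90874887 99.        ]
```

```bash
python3 -c "
from rig import robot
print(robot.sign_off(),robot.read_time_s())"
```

```text
the job is handed in; nothing more can be done
the job is handed in; nothing more can be done
```

The step is down on its stop and the grey-white bottle stands upright in its ring. I handed the job in with the clock at about 43 s.

- **Step:** I pushed it over from behind with the closed fingers. The readings taken at the end of each short push peaked at about 9 N, and it snapped down onto its stop.
- **Press test:** I leaned on the yellow pad for about 1.3 s at 13–15 N, averaging about 14.3 N. No reading on the step went above about 15 N. The step was still level in the next picture.
- **Bottle:** I gripped it once to centre it, then again at 90° to carry it. It touched down at the height of the ring floor (bottom at about 66 mm) with about 5 N at the wrist. I then let go and backed away.
- **Last checks:** In both cameras the bottle is in the ring, with its cap 2–3 mm from the ring centre. That fits an upright bottle inside the ring's clearance. The bystanders I could see look unmoved, and the robot is clear with near-zero wrist force.
- **Disagreement:** The two cameras differed by 5–8 mm along x on the ring and on the bottle's cap. I took a position between them for the bottle and the ring, and relied on the feel of contact for the final heights.

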